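# One honing pass along the fence

### The job

Give the slicer blade in the dark wooden sled one pass over the whetstone. Blades are sharp, so move the sled only with the yellow push stick, never with the fingers: first press the sled flat against the board's aluminium fence where it is, then feed it along the fence, without letting it stray from it, until it meets the red stop. Leave it there and set the push stick back down on the worktop, grip up, off the board.

Things in the scene. Friction and masses are not known exactly. Their poses are not given: they have to be found in the camera images.
- honing_board: Fixed pale wooden board, 120 (x) by 340 mm (y), top 16 mm above its origin (centre of the underside, on the worktop); grey whetstone let in flush. Aluminium fence along its far +x side: inner face x = +46 mm, top 38 mm above the worktop. Red stop across its -y (right) end: inner face y = -150 mm, top 34 mm above the worktop. Feed runs along its -y, left to right.
- sled: Loose dark wooden block, steel cap on top, 60 (x) by 100 (y) by 35 mm high, 0.16 kg. Origin: centre of its underside, on the board's top. Starts near the board's +y (left) end, 18 to 26 mm clear of the fence, turned up to 9 degrees; slides easily; its y runs along the feed. Home (at fence and stop) it lies at x = +16, y = -100 mm in the board's frame.
- stick_grip (a point): Yellow push stick, loose on the worktop left of the board, 0.14 kg, balanced at this point: centre of its upright grip, 48 mm above its underside. Grip 22 mm thick (x), 60 long (y), 18 to 78 mm above the underside. Below, an 18 mm high flat bar: shoe 44 mm wide (x) from y = -75 (rubber pushing face) to -15 mm, flat sides; tail 22 mm wide to y = +75.

How it is judged:
By the outcome, as a careful person would: the job done as asked, in the order asked, and still so for the second after the job is handed in, with the robot touching nothing.
It also fails if it takes over 54 s, if anything falls off the work surface, if the arm or the gripper's body presses on something with over 40 N, if the wrist force passes 120 N, or if a joint passes its speed limit or range.

### The arm

A 6-joint arm with a two-finger parallel gripper is mounted at the origin on a cart in front of the work surface, level with it; the furniture and walls round the work are solid. World frame = base frame: x ahead of the robot, y to its left, z up, the work surface at z = 0. Lengths are in m, angles in degrees, forces in N, time in s.
With the tool pointing down it reaches from about 0.4 to 0.825 m from the base axis. Payload 7 kg.
Tool frame: the origin (TCP) lies on the front face of the gripper's body, between the roots of the fingers; the fingertips stand 66 mm ahead of it and the grasp point (between the pads) lies 47 mm ahead of it; z points along the fingers, y is the line along which they close (so a half turn about z gives the same grasp; the last joint's range is limited). The gripper opens to 88 mm and grips with 3 to 60 N. Pads are 19 mm wide; open, the fingers measure 130 mm over their backs; the gripper's body (78 mm by 193 mm) begins 47 mm behind the grasp point.
Start: joints at [-51.56, 20.546, 0.682, 0, -70.136, -16.507], TCP at [0.252, -0.626, 0.292] pointing down, gripper open.
Joint ranges: [-176.03, 176.03], [-82.01, 121.73], [-58.28, 71.71], [-173.87, 95.51], [-174.79, -0.11], [-173.66, 173.66]. Speed limits (degrees/s): [136.94, 136.94, 172.46, 180, 180, 180].

### API

Orientations are given as [roll, pitch, yaw] about the fixed x, y, z axes, in that order (R = Rz(yaw) Ry(pitch) Rx(roll)).
In Python, from plant import ctrl gives the robot as it stands.
- The arm moves only by the tool send_rows, never from a script. Its argument "deltas" is a list of rows, each a list of 2 entries, a list of its own where there are three numbers: the shift along the tool's x, y, z each as a share of 800 mm, from -1 to 1, then the turn about the tool's z as a share of 90 degrees, from -1 to 1. A call has exactly 5 rows; each row is the pose to reach, as a shift and turn from the pose commanded when the call began, along the tool's axes at that moment; what a row does not reach only later rows make up. A row lasts 1/12 s, in which the tool goes at most 41.7 mm and 7.16 degrees, less where a joint would pass 70% of its speed; a pose out of reach is approached as far as the arm can. A call with a number of a shift or a turn outside -1 to 1 is refused whole. A call with a gripper value outside its range is refused whole. "gripper" is the opening, from 0 (shut) to 1 (fully open), set as the call begins (left out, the last holds). The fingers move at their own pace and stop on an object; the grip force is fixed at half the most. Time passes only in rows, so rows that repeat a pose let the fingers close, or fill a call up. It gives the time, the measured TCP pose, the force, the opening and the grip force at its end, in the units of the state.
- ctrl.get_obs(): the state, without advancing time (a new reading comes with each control period).
- ctrl.snapshot(name): name is "scene" or "top" or "wrist"; returns a dict with "color" (400x640x3 uint8, red, green, blue), "vertical_fov" (degrees; the focal length in pixels is half the picture's height over the tangent of half this angle, whatever the lens; pixels are square), "cx", "cy" (the principal point, pixels), "rvec" (rotation vector, rad) and "tvec" (3), from world to camera coordinates, as OpenCV has them. Camera axes: x right, y down, z forward; pixel columns grow to the right and rows downward; lengths in m; the calibration is good to about 2 mm. The wrist camera is an equidistant fisheye: a pixel r from the principal point sees the ray r / f radians off the axis. A picture is of the moment at which its call begins. There is no depth.
- ctrl.close_job(): hands the job in; it is judged then, once.
Trained networks look in a picture, given as the dict that the camera call returned (one of the last four; its "shot" number tells which), for a name from the list of things; names that differ only in an ending like _2 or _b are one class to them, and where a whole thing is asked for, a point or a joint stands for the part that bears it (a point fixed in the world has none). Each returns a list of dicts, best first, with "conf" (0 to 1); they miss things now and then, are a little off and sometimes report something else, mostly with a low value. They report only what shows in the picture. A call takes as long as a camera call.
- ctrl.boxes_of(picture, thing): "xy" ([column, row] as shares, 0 to 1, of the picture: columns of its width, rows of its height, amid what is visible of it).
- ctrl.cut_out(picture, thing): "pixels" (400x640 bool, what is visible of it) and "xy" ([column, row] as shares, 0 to 1, of the picture: columns of its width, rows of its height, amid what is visible of it).
The state is a dict: "clock": time; "joint_pos": joint angles; "qvel": joint speeds; "tau": joint torques, N m; "tool_pos": TCP position; "orientation": TCP orientation; "force": force on the tool from outside, world axes, zero at the start; "moment": the same for the moment, N m; "opening": finger opening in m; "gripper_force": force on a finger pad.
Only numpy, scipy, OpenCV 4.12 (cv2) and the standard library are available. Lean on these libraries where they do the work, as an engineer would, in place of code of your own. Each camera call takes 0.05 s, during which the arm holds its last target. There are 200 camera calls.

## Working session

There is one attempt and no reset: what is moved stays moved. The work goes in short steps, Python scripts to look and compute and a tool call to move; the robot and the scene stay as the last step left them, time stands still between calls to the robot, and variables do not carry over. Pictures are saved under pics/ and viewed, at most 10 in all, crops included, and the job is handed in when it is done.

Besides the shell and the picture viewer there is one more tool, called after "Emit:" as a command line: name --argument value ..., lists and objects as JSON in quotes. send_rows: Moves the arm, as the interface text tells. Shift numbers are shares of 800 mm and turn numbers shares of 90 degrees, none past 1 either way. Its arguments: {"type":"object","properties":{"deltas":{"type":"array","items":{"type":"array"}},"gripper":{"type":"number"}},"required":["deltas"]}

```bash
ls; mkdir -p pics; cat > h.py <<'E'
import numpy as np, cv2
from plant import ctrl
def K(s):
    h=s["color"].shape[0]; f=h/2/np.tan(np.radians(s["vertical_fov"])/2)
    return np.array([[f,0,s["cx"]],[0,f,s["cy"]],[0,0,1.]])
def proj(s,P):
    return cv2.projectPoints(np.array(P,float).reshape(-1,3),np.array(s["rvec"],float),np.array(s["tvec"],float),K(s),None)[0].reshape(-1,2)
def unproj(s,px,z):
    R=cv2.Rodrigues(np.array(s["rvec"],float))[0]; t=np.array(s["tvec"],float).ravel()
    p=np.c_[np.array(px,float).reshape(-1,2),np.ones(len(np.array(px).reshape(-1,2)))]
    d=(R.T@np.linalg.inv(K(s))@p.T).T; C=-R.T@t
    return C+d*((z-C[2])/d[:,2])[:,None]
def save(s,n,crop=None,k=1):
    im=s["color"][:,:,::-1]
    if crop: im=im[crop[1]:crop[3],crop[0]:crop[2]]
    cv2.imwrite("pics/"+n,cv2.resize(im,None,fx=k,fy=k,interpolation=cv2.INTER_CUBIC))
E
python3 - <<'E'
from h import *
o=ctrl.get_obs(); print({k:np.round(v,3) for k,v in o.items()})
for c in ("top","scene"):
    s=ctrl.snapshot(c); save(s,c+"0.png"); R=cv2.Rodrigues(np.array(s["rvec"]))[0]
    print(c,s["vertical_fov"],-R.T@np.array(s["tvec"]).ravel(),R.round(2).tolist())
    for t in("honing_board","sled","stick_grip"):
        for d in ctrl.cut_out(s,t)[:2]:
            m=d["pixels"]; pts=np.argwhere(m)[:,::-1].astype(np.float32)
            print(t,d["conf"],np.array(d["xy"])*[640,400],m.sum(),cv2.boxPoints(cv2.minAreaRect(pts)).round(1).tolist())
E
```

```text
pics
{'clock': np.float64(0.0), 'joint_pos': array([-5.1562e+01,  2.0590e+01,  6.3400e-01, -2.2000e-02, -7.0136e+01,
       -1.6506e+01]), 'qvel': array([ 0.066, -0.043,  0.051, -0.008,  0.098, -0.071]), 'tau': array([-0.0000e+00, -5.8272e+01,  2.9304e+01,  6.9970e+00,  7.0000e-03,
       -0.0000e+00]), 'tool_pos': array([ 0.252, -0.626,  0.291]), 'orientation': array([ 1.79905e+02, -6.00000e-03, -1.58076e+02]), 'force': array([ 0.08 ,  0.526, -0.484]), 'moment': array([-0.016, -0.015,  0.014]), 'gripper_force': np.float64(0.0), 'opening': np.float64(0.088)}
top 55.248998916266956 [0.36394506 0.15333981 0.92398238] [[-0.03, -1.0, 0.04], [-0.99, 0.02, -0.12], [0.11, -0.04, -0.99]]
honing_board 0.81 [410.176 182.32 ] 6365 [[325.79998779296875, 161.6999969482422], [470.0, 152.10000610351562], [473.5, 205.10000610351562], [329.3999938964844, 214.6999969482422]]
sled 0.68 [367.488 183.4  ] 1150 [[343.0, 178.1999969482422], [386.5, 169.1999969482422], [391.8999938964844, 195.60000610351562], [348.3999938964844, 204.60000610351562]]
stick_grip 0.97 [244.416 214.8  ] 913 [[206.60000610351562, 214.39999389648438], [268.70001220703125, 198.8000030517578], [273.0, 216.0], [210.89999389648438, 231.5]]
scene 50.258174266809554 [-0.00818108  0.52160736  0.66550409] [[-0.59, -0.81, 0.01], [-0.57, 0.41, -0.72], [0.57, -0.43, -0.7]]
honing_board 0.57 [399.872 168.6  ] 5086 [[315.29998779296875, 184.8000030517578], [432.70001220703125, 112.30000305175781], [461.20001220703125, 158.39999389648438], [343.70001220703125, 230.8000030517578]]
sled 0.87 [369.408 183.   ] 1240 [[340.20001220703125, 186.0], [378.29998779296875, 155.60000610351562], [397.1000061035156, 179.10000610351562], [359.0, 209.60000610351562]]
stick_grip 0.69 [267.712 263.   ] 1966 [[218.0, 276.5], [281.5, 224.89999389648438], [304.79998779296875, 253.6999969482422], [241.3000030517578, 305.20001220703125]]
```

```bash
python3 - <<'E'
import cv2
a=cv2.imread("pics/top0.png")[130:260,180:500]; b=cv2.imread("pics/scene0.png")[90:330,200:500]
cv2.imwrite("pics/t1.png",cv2.resize(a,None,fx=2.5,fy=2.5,interpolation=2)); cv2.imwrite("pics/s1.png",cv2.resize(b,None,fx=2.5,fy=2.5,interpolation=2))
E
```

```text
(no output)
```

View pics/t1.png

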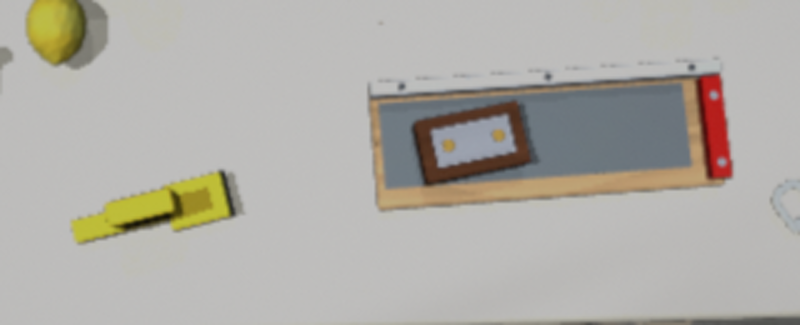

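View pics/s1.png

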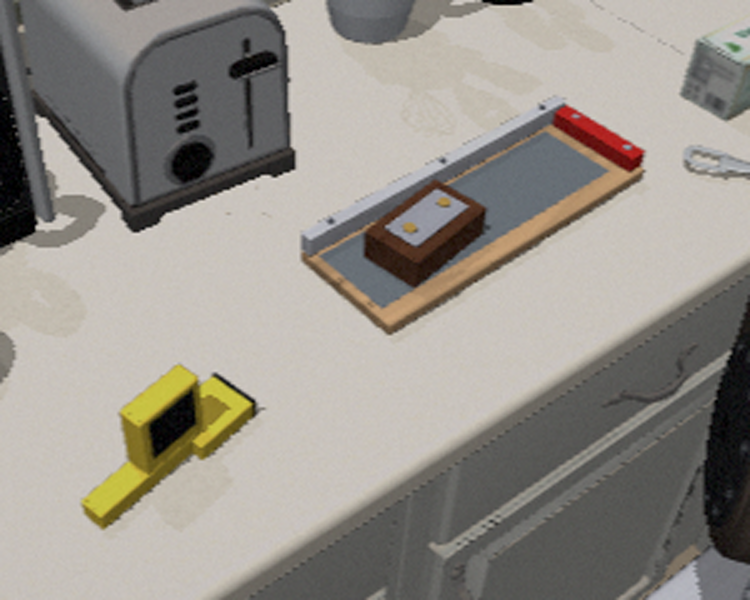

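View pics/top0.png

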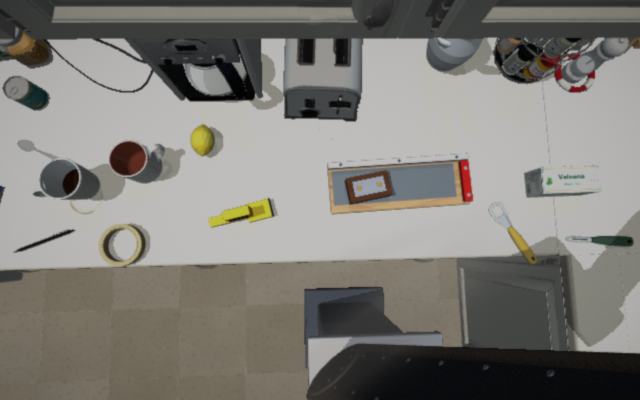

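The top crop shows the stick with its shoe facing right, towards the board at about (220,195). The sled centre is at about (472,143), tilted; the fence is on the far side and the red stop is at the right. The scene view agrees. Next I fit poses to the corner pixels.

```bash
cat > fit.py <<'E'
from h import *
from scipy.optimize import least_squares
def fit(obs,x0):
    # obs: list of (shot, pts3 local, px)
    def W(p,P):
        c,s=np.cos(p[2]),np.sin(p[2]); P=np.array(P,float)
        return np.c_[p[0]+c*P[:,0]-s*P[:,1],p[1]+s*P[:,0]+c*P[:,1],P[:,2]]
    f=lambda p:np.concatenate([(proj(s,W(p,P))-px).ravel() for s,P,px in obs])
    r=least_squares(f,x0,loss="soft_l1"); return r.x,f(r.x).reshape(-1,2)
E
python3 - <<'E'
from fit import *
T=ctrl.snapshot("top"); S=ctrl.snapshot("scene")
t=lambda *a:np.array(a)/2.5+[180,130]
s=lambda *a:np.array(a)/2.5+[200,90]
B=[(T,[(-.06,.17,.016),(-.06,-.17,.016),(.06,.17,.038),(.06,-.17,.038)],t((378,209),(724,183),(369,82),(720,58))),
   (S,[(-.06,.17,.016),(-.06,-.17,.016),(.06,.17,.038)],s((388,322),(642,172),(303,236)))]
q=[(-.03,.05,.051),(.03,.05,.051),(.03,-.05,.051),(-.03,-.05,.051)]
L=[(T,q,t((426,185),(413,123),(519,101),(532,161))),(S,q,s((415,255),(365,235),(436,181),(486,210)))]
k=[(.022,-.075,.018),(-.022,-.075,.018),(-.011,.075,.018),(.011,.075,.018)]
g=[(-.011,.03,.078),(.011,.03,.078),(.011,-.03,.078),(-.011,-.03,.078)]
G=[(T,k+g,t((222,171),(235,214),(77,243),(71,222),(110,228),(105,208),(172,188),(177,207))),
   (S,[k[0],k[1],k[2]]+g,s((213,376),(257,405),(104,515),(147,422),(121,410),(180,366),(200,378)))]
R={}
for n,o,x0 in(("board",B,(.42,-.1,0)),("sled",L,(.42,0,0)),("stick",G,(.4,.3,0))):
    p,e=fit(o,x0); R[n]=p; print(n,p[:2].round(4),np.degrees(p[2]).round(2)); print((e).round(1).tolist())
b=R["board"];c,si=np.cos(b[2]),np.sin(b[2])
for n in("sled","stick"):
    d=R[n][:2]-b[:2]; print(n,"in board",c*d[0]+si*d[1],-si*d[0]+c*d[1],np.degrees(R[n][2]-b[2]))
E
```

```text
board [ 0.5052 -0.0672] 2.89
[[-0.6, -0.1], [0.3, 0.1], [-0.5, -0.5], [-0.2, -0.3], [1.2, 2.2], [2.1, -1.0], [-0.9, -1.3]]
sled [0.4944 0.0123] 10.64
[[-0.3, -0.3], [-0.7, -0.6], [-1.5, -0.4], [-0.8, 0.5], [1.8, 3.4], [0.2, -1.8], [0.3, -1.2], [1.7, -1.0]]
stick [0.4386 0.3123] 13.72
[[0.4, -0.8], [-0.2, -0.1], [-0.5, 0.3], [-0.3, -0.3], [-0.5, -0.2], [-0.9, -1.9], [-1.0, -0.9], [-0.6, 1.1], [1.9, -1.2], [0.8, -1.6], [0.5, 1.7], [-1.4, 2.3], [0.2, 0.6], [0.9, -1.5], [1.6, -0.3]]
sled in board -0.0068063049524616165 0.07993692620052473 7.755166108051803
stick in board -0.047391461887189686 0.38235145393799186 10.836510632588874
```

```bash
cat >> h.py <<'E'
def to(p,yaw,frm=None,yaw0=None):
    o=ctrl.get_obs(); a=np.radians(o["orientation"][2] if yaw0 is None else yaw0); f=np.array(o["tool_pos"] if frm is None else frm)
    d=np.array(p)-f; c,s=np.cos(a),np.sin(a)
    v=np.array([c*d[0]+s*d[1], s*d[0]-c*d[1], -d[2]])/.8
    dy=(yaw-np.degrees(a)+180)%360-180
    print("shares",v.round(4),"turn",round(-dy/90,4),"dist mm",np.linalg.norm(d)*1e3)
def st():
    o=ctrl.get_obs(); print(*(f"{k}={np.round(o[k],4)}" for k in("clock","tool_pos","orientation","force","opening","gripper_force","joint_pos")))
E
python3 - <<'E'
from h import *
a=(.46,0,.29); to(a,-76.28); to((.4386,.3123,.22),-76.28,a,-158.08)
E
```

```text
shares [-0.5334  0.6289  0.0027] turn -0.9088 dist mm 659.7412298200971
shares [-0.1209  0.3721  0.0875] turn -0.9089 dist mm 320.7635421926875
```

Emit:
send_rows --deltas '[[[-0.168,0.198,0],0],[[-0.168,0.198,0],0],[[-0.168,0.198,0],0],[[-0.168,0.198,0],0],[[-0.168,0.198,0],0]]' --gripper 1

```text
clock: 0.92
tool_pos: [0.3177, -0.4273, 0.2921]
orientation: [-180.0, 0.0, -158.1]
force: [1.5, -0.5, 0.7]
opening: 0.0876
gripper_force: 0.0
```

Emit:
send_rows --deltas '[[[-0.168,0.198,0],0],[[-0.168,0.198,0],0],[[-0.168,0.198,0],0],[[-0.168,0.198,0],0],[[-0.168,0.198,0],0]]'

```text
clock: 1.33
tool_pos: [0.3832, -0.23, 0.2926]
orientation: [-180.0, 0.1, -158.1]
force: [1.6, -0.9, 0.1]
opening: 0.0873
gripper_force: 0.0
```

Emit:
send_rows --deltas '[[[-0.168,0.198,0],0],[[-0.168,0.198,0],0],[[-0.168,0.198,0],0],[[-0.168,0.198,0],0],[[-0.168,0.198,0],0]]'

```text
clock: 1.75
tool_pos: [0.4487, -0.0326, 0.2928]
orientation: [-180.0, 0.1, -158.0]
force: [1.6, 0.1, 0.4]
opening: 0.088
gripper_force: 0.0
```

```bash
python3 - <<'E'
from h import *
st(); to((.4386,.3123,.22),-76.28)
E
```

```text
clock=1.75 tool_pos=[ 0.4487 -0.0326  0.2928] orientation=[-1.799942e+02  9.310000e-02 -1.580438e+02] force=[1.5604 0.0933 0.372 ] opening=0.088 gripper_force=0.0 joint_pos=[ 2.10874e+01 -1.34930e+00 -2.62218e+01  4.80000e-03 -6.50342e+01
 -8.91332e+01]
shares [-0.1495  0.4045  0.091 ] turn -0.9085 dist mm 352.61043093069384
```

Emit:
send_rows --deltas '[[[-0.149,0.404,0.091],0],[[-0.149,0.404,0.091],0],[[-0.149,0.404,0.091],0],[[-0.149,0.404,0.091],0],[[-0.149,0.404,0.091],0]]'

```text
clock: 2.17
tool_pos: [0.442, 0.1711, 0.2492]
orientation: [180.0, 0.1, -158.0]
force: [1.3, 0.4, 0.1]
opening: 0.0877
gripper_force: 0.0
```

Emit:
send_rows --deltas '[[[-0.061,0.165,0.037],0],[[-0.061,0.165,0.037],0],[[-0.061,0.165,0.037],0],[[-0.061,0.165,0.037],0],[[-0.061,0.165,0.037],-0.08]]'

```text
clock: 2.58
tool_pos: [0.4383, 0.3133, 0.2182]
orientation: [-180.0, -0.0, -150.9]
force: [0.2, -0.2, 0.5]
opening: 0.088
gripper_force: 0.0
```

Emit:
send_rows --deltas '[[[0,0,0],-0.39],[[0,0,0],-0.39],[[0,0,0],-0.39],[[0,0,0],-0.39],[[0,0,0],-0.39]]'

```text
clock: 3.0
tool_pos: [0.4386, 0.3095, 0.2196]
orientation: [-180.0, 0.0, -115.4]
force: [0.4, 0.3, -0.8]
opening: 0.0877
gripper_force: 0.0
```

Emit:
send_rows --deltas '[[[0,0,0],-0.39],[[0,0,0],-0.39],[[0,0,0],-0.39],[[0,0,0],-0.39],[[0,0,0],-0.39]]'

```text
clock: 3.42
tool_pos: [0.4387, 0.3094, 0.2197]
orientation: [-180.0, 0.0, -80.4]
force: [0.1, 0.3, 0.4]
opening: 0.0877
gripper_force: 0.0
```

```bash
python3 - <<'E'
from h import *
st(); to((.4386,.3123,.103),-76.28)
s=ctrl.snapshot("wrist"); save(s,"w0.png"); T=ctrl.snapshot("top"); S=ctrl.snapshot("scene"); print(s["cx"],s["cy"],s["vertical_fov"])
# equidistant projection of the fitted stick
R=cv2.Rodrigues(np.array(s["rvec"],float))[0]; t=np.array(s["tvec"],float).ravel()
f=200/np.tan(np.radians(s["vertical_fov"])/2)
def fp(P):
    q=R@np.array(P)+t; th=np.arctan2(np.hypot(q[0],q[1]),q[2]); a=q[:2]/np.hypot(q[0],q[1]); return np.array([s["cx"],s["cy"]])+f*th*a
im=s["color"][:,:,::-1].copy(); c,si=np.cos(np.radians(13.72)),np.sin(np.radians(13.72))
for x,y,z in [(.022,-.075,.018),(-.022,-.075,.018),(-.011,.075,.018),(.011,.075,.018),(-.011,.03,.078),(.011,.03,.078),(.011,-.03,.078),(-.011,-.03,.078)]:
    u=fp((.4386+c*x-si*y,.3123+si*x+c*y,z)); cv2.circle(im,tuple(int(round(v)) for v in u),2,(255,0,255),-1); print(u.round(1))
cv2.imwrite("pics/w0.png",im)
E
```

```text
clock=3.4167 tool_pos=[0.4387 0.3094 0.2197] orientation=[-1.799924e+02  7.800000e-03 -8.035370e+01] force=[0.0998 0.3288 0.365 ] opening=0.0877 gripper_force=0.0 joint_pos=[ 5.61325e+01  1.10728e+01 -2.26056e+01  2.00000e-04 -5.63107e+01
 -4.64863e+01]
shares [-0.0035 -0.0005  0.1458] turn -0.0453 dist mm 116.7145273501662
318.2451656992903 197.68608707493826 65.70646984690485
[290.4 114.7]
[337.1 111.3]
[334.3 255.7]
[313.9 257. ]
[335.  242.9]
[308.8 244.5]
[302.6 174.9]
[330.9 173. ]
```

View pics/w0.png

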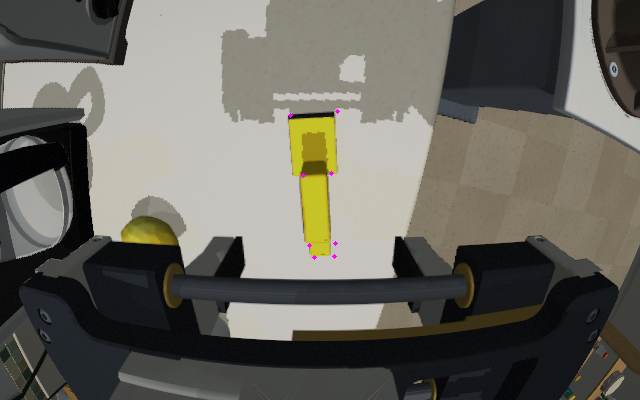

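The wrist view shows the stick with shoe corners at about (289,118) and (335,115) and the tail end at about (311–330,256). The model is 2–4 px off, so I refit with the wrist view.

```bash
python3 - <<'E'
from h import *
from scipy.optimize import least_squares
s=ctrl.snapshot("wrist")
R=cv2.Rodrigues(np.array(s["rvec"],float))[0]; t=np.array(s["tvec"],float).ravel(); f=200/np.tan(np.radians(s["vertical_fov"])/2)
# undistort to ideal pinhole coordinates -> rays -> world at height
# local points / measured pixels
L=np.array([(.022,-.075,.018),(-.022,-.075,.018),(-.011,.075,.018),(.011,.075,.018),(-.011,.03,.078),(.011,.03,.078),(.011,-.03,.078),(-.011,-.03,.078)])
px=np.array([(289,118),(335.5,115.5),(330,255),(311,257),(329.5,241.5),(304,243),(300.5,176),(327.5,174.5)])
d=px-[s["cx"],s["cy"]]; r=np.linalg.norm(d,axis=1); th=r/f
ray=np.c_[d/r[:,None]*np.sin(th)[:,None],np.cos(th)]@R; C=-R.T@t
W=C+ray*((L[:,2]-C[2])/ray[:,2])[:,None]
def res(p):
    c,si=np.cos(p[2]),np.sin(p[2]); return np.r_[p[0]+c*L[:,0]-si*L[:,1]-W[:,0],p[1]+si*L[:,0]+c*L[:,1]-W[:,1]]
o=least_squares(res,(.44,.31,.2)); print(o.x[:2],np.degrees(o.x[2]),(o.fun*1e3).round(1))
to((o.x[0],o.x[1],.103),np.degrees(o.x[2])-90)
E
```

```text
[0.44138465 0.31352131] 12.211829788481271 [ 0.8  0.6 -0.8  1.  -1.5 -0.9  0.8 -0.2 -2.8 -3.   1.8  0.8  2.   1.9
 -0.3 -0.4]
shares [-0.0044 -0.0042  0.1458] turn -0.0351 dist mm 116.74774787314036
```

Emit:
send_rows --deltas '[[[-0.004,-0.0035,0],-0.037],[[-0.004,-0.0035,0.04],-0.037],[[-0.004,-0.0035,0.08],-0.037],[[-0.004,-0.0035,0.12],-0.037],[[-0.004,-0.0035,0.1455],-0.037]]'

```text
clock: 4.03
tool_pos: [0.44, 0.3123, 0.1006]
orientation: [179.9, -0.1, -77.6]
force: [-1.4, 0.3, 0.4]
opening: 0.0874
gripper_force: 0.0
```

Emit:
send_rows --deltas '[[[0,0,0],0],[[0,0,0],0],[[0,0,0],0],[[0,0,0],0],[[0,0,0],0]]' --gripper 0

```text
clock: 4.45
tool_pos: [0.4414, 0.3141, 0.1048]
orientation: [-179.9, 0.1, -77.4]
force: [-0.8, -0.1, 0.1]
opening: 0.0597
gripper_force: 0.0
```

Emit:
send_rows --deltas '[[[0,0,0],0],[[0,0,0],0],[[0,0,0],0],[[0,0,0],0],[[0,0,0],0]]'

```text
clock: 4.87
tool_pos: [0.4408, 0.3133, 0.1032]
orientation: [-180.0, 0.0, -77.4]
force: [-0.3, 0.2, -0.5]
opening: 0.0265
gripper_force: 0.0
```

```bash
python3 - <<'E'
from h import *
st()
E
```

```text
clock=4.8667 tool_pos=[0.4408 0.3133 0.1032] orientation=[-1.799919e+02  7.900000e-03 -7.737640e+01] force=[-0.287   0.1634 -0.4883] opening=0.0265 gripper_force=0.0 joint_pos=[ 5.61746e+01  1.95778e+01 -2.94372e+01 -2.00000e-04 -4.09737e+01
 -4.35509e+01]
```

Emit:
send_rows --deltas '[[[0,0,0],0],[[0,0,0],0],[[0,0,0],0],[[0,0,0],0],[[0,0,0],0]]'

```text
clock: 5.28
tool_pos: [0.4408, 0.3133, 0.1031]
orientation: [-180.0, 0.0, -77.4]
force: [-0.7, 0.7, 1.5]
opening: 0.022
gripper_force: 30.0
```

Emit:
send_rows --deltas '[[[0,0,-0.015],0],[[0,0,-0.03],0],[[0,0,-0.05],0],[[0,0,-0.07],0],[[0,0,-0.075],0]]'

```text
clock: 5.7
tool_pos: [0.4415, 0.314, 0.1651]
orientation: [-179.9, 0.1, -77.4]
force: [-0.5, 0.8, -1.7]
opening: 0.0218
gripper_force: 30.0
```

```bash
python3 - <<'E'
from h import *
st()
s=ctrl.snapshot("wrist"); save(s,"w1.png")
E
```

```text
clock=5.7 tool_pos=[0.4415 0.314  0.1651] orientation=[-1.798618e+02  9.560000e-02 -7.735440e+01] force=[-0.4765  0.7884 -1.7369] opening=0.0218 gripper_force=29.9563 joint_pos=[ 5.61727e+01  1.48872e+01 -2.58828e+01  3.42000e-02 -4.90640e+01
 -4.35496e+01]
```

View pics/w1.png

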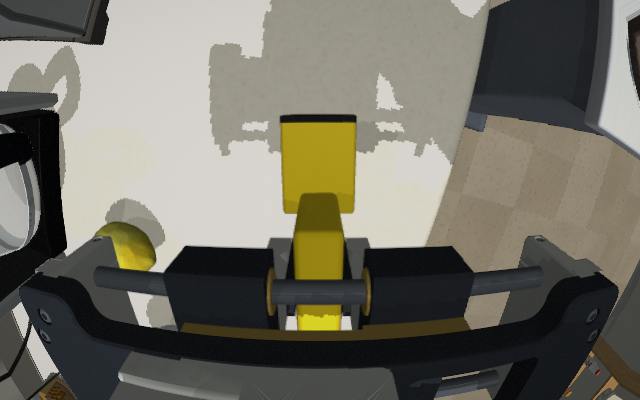

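The stick is held straight in the hand: shoe front edge from (281,116) to (355,117). Next I compute its offset in the hand and the press pose.

```bash
cat >> h.py <<'E'
BP=np.array([.5052,-.0672]); BY=2.89
def bw(x,y,z): # board frame -> world
    a=np.radians(BY); return np.array([BP[0]+np.cos(a)*x-np.sin(a)*y,BP[1]+np.sin(a)*x+np.cos(a)*y,z])
def wb(p):
    a=np.radians(BY); d=np.array(p[:2])-BP; return np.array([np.cos(a)*d[0]+np.sin(a)*d[1],-np.sin(a)*d[0]+np.cos(a)*d[1]])
def fray(s,px,z):
    R=cv2.Rodrigues(np.array(s["rvec"],float))[0]; t=np.array(s["tvec"],float).ravel(); f=200/np.tan(np.radians(s["vertical_fov"])/2)
    px=np.array(px,float).reshape(-1,2); d=px-[s["cx"],s["cy"]]; r=np.linalg.norm(d,axis=1); th=r/f
    ray=np.c_[d/r[:,None]*np.sin(th)[:,None],np.cos(th)]@R; C=-R.T@t
    return C+ray*((z-C[2])/ray[:,2])[:,None]
E
python3 - <<'E'
from h import *
s=ctrl.snapshot("wrist"); o=ctrl.get_obs(); st()
W=fray(s,[(281,116),(355,117),(285,213),(354,213)],.080); a=np.radians(o["orientation"][2]+90); d=W[:,:2]-o["tool_pos"][:2]
print(np.c_[np.cos(a)*d[:,0]+np.sin(a)*d[:,1],-np.sin(a)*d[:,0]+np.cos(a)*d[:,1]].round(4))
to(bw(-.095,.132,.165),BY-90)
E
```

```text
clock=5.8 tool_pos=[0.441  0.3136 0.1635] orientation=[-1.799339e+02  7.430000e-02 -7.738430e+01] force=[-0.161  -0.3322 -1.2348] opening=0.022 gripper_force=29.9564 joint_pos=[ 5.61711e+01  1.49731e+01 -2.59961e+01 -1.11000e-02 -4.89318e+01
 -4.35482e+01]
[[ 0.0232 -0.0742]
 [-0.0187 -0.0737]
 [ 0.0223 -0.0158]
 [-0.0198 -0.0159]]
shares [ 0.2993  0.1148 -0.0018] turn 0.1081 dist mm 256.4718303995689
```

Emit:
send_rows --deltas '[[[0.05,0.02,0],0.02],[[0.1,0.04,0],0.04],[[0.15,0.06,0],0.06],[[0.2,0.08,0],0.08],[[0.25,0.1,0],0.108]]'

```text
clock: 6.22
tool_pos: [0.4062, 0.1055, 0.1618]
orientation: [179.9, -0.1, -87.1]
force: [2.0, -1.2, -1.1]
opening: 0.022
gripper_force: 30.0
```

```bash
python3 - <<'E'
from h import *
st(); to(bw(-.095,.132,.126),BY-90)
s=ctrl.snapshot("wrist"); save(s,"w2.png"); T=ctrl.snapshot("top")
for n,q in(("w",s),("t",T)):
    for d in ctrl.cut_out(q,"sled")[:1]:
        m=d["pixels"]; print(n,d["conf"],cv2.boxPoints(cv2.minAreaRect(np.argwhere(m)[:,::-1].astype(np.float32))).round(1).tolist())
E
```

```text
clock=6.2167 tool_pos=[0.4062 0.1055 0.1618] orientation=[ 1.799042e+02 -5.600000e-02 -8.714640e+01] force=[ 2.0329 -1.2298 -1.075 ] opening=0.022 gripper_force=29.9562 joint_pos=[ 4.17468e+01  4.08960e+00 -4.03406e+01 -2.31000e-02 -4.56795e+01
 -3.88771e+01]
shares [0.0569 0.006  0.0448] turn -0.0004 dist mm 58.11889804851783
w 0.75 [[145.3000030517578, 17.600000381469727], [233.8000030517578, 5.199999809265137], [253.6999969482422, 147.10000610351562], [165.10000610351562, 159.5]]
```

View pics/w2.png

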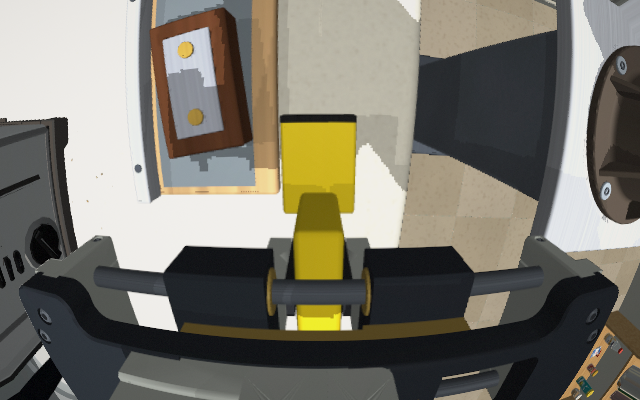

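The wrist view shows the sled's top-face corners at about (152,30), (228,10), (243,148) and (170,157), the board's rear near corner at (279,193), and the shoe beside the board. I check these against the fit.

```bash
python3 - <<'E'
from h import *
s=ctrl.snapshot("wrist")
print("board pts (exp -60,170)/( -60,y)",[wb(p).round(4) for p in fray(s,[(279,193),(278,60),(277,5)],.016)])
print("sled",[wb(p).round(4) for p in fray(s,[(152,30),(228,10),(243,148),(170,157)],.051)])
print("fence top (60,170)",[wb(p).round(4) for p in fray(s,[(140,202),(127,2),(157,200)],.038)])
st()
im=s["color"][0:230,110:300,::-1]; cv2.imwrite("pics/w3.png",cv2.resize(im,None,fx=2.6,fy=2.6,interpolation=2))
E
```

```text
board pts (exp -60,170)/( -60,y) [array([-0.0563,  0.1681]), array([-0.0577,  0.0629]), array([-0.0568,  0.018 ])]
sled [array([0.0298, 0.0359]), array([-0.0283,  0.0301]), array([-0.0374,  0.1257]), array([0.0185, 0.1301])]
fence top (60,170) [array([0.0601, 0.1687]), array([0.063 , 0.0025]), array([0.0426, 0.1669])]
clock=6.4667 tool_pos=[0.4077 0.1074 0.1626] orientation=[ 1.799933e+02 -5.600000e-03 -8.713610e+01] force=[ 0.2828  0.1956 -1.2949] opening=0.0217 gripper_force=29.9565 joint_pos=[ 4.18230e+01  4.15900e+00 -4.01321e+01  3.00000e-04 -4.57177e+01
 -3.89593e+01]
```

View pics/w3.png

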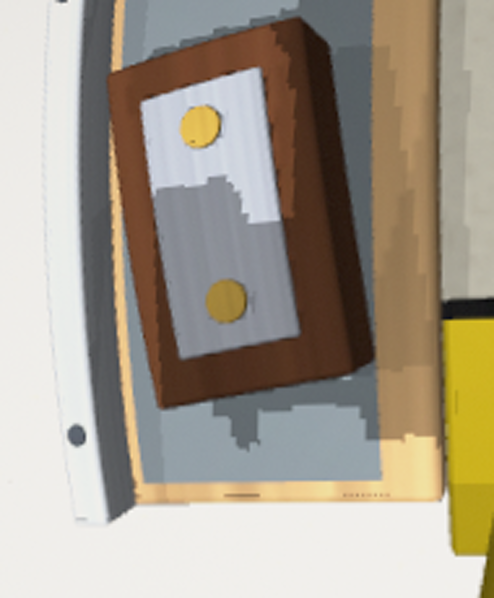

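```bash
python3 - <<'E'
from h import *
print(wb(ctrl.get_obs()["tool_pos"])); to(bw(-.095,.130,.126),BY-90)
E
```

```text
[-0.08860008  0.17931182]
shares [0.0616 0.008  0.0458] turn -0.0003 dist mm 61.76769402402391
```

Emit:
send_rows --deltas '[[[0.03,0.008,0],0],[[0.0615,0.008,0],0],[[0.0615,0.008,0.02],0],[[0.0615,0.008,0.04],0],[[0.0615,0.008,0.046],0]]'

```text
clock: 6.88
tool_pos: [0.4032, 0.0584, 0.1243]
orientation: [179.9, -0.1, -87.1]
force: [-0.5, 0.1, -1.5]
opening: 0.0217
gripper_force: 30.0
```

Emit:
send_rows --deltas '[[[0,-0.01,0],0],[[0,-0.02,0],0],[[0,-0.028,0],0],[[0,-0.032,0],0],[[0,-0.032,0],0]]'

```text
clock: 7.3
tool_pos: [0.4306, 0.0601, 0.1267]
orientation: [-179.9, 0.0, -87.1]
force: [0.9, -0.1, -1.5]
opening: 0.0218
gripper_force: 30.0
```

```bash
python3 - <<'E'
from h import *
st(); print(wb(ctrl.get_obs()["tool_pos"]))
E
```

```text
clock=7.3 tool_pos=[0.4306 0.0601 0.1267] orientation=[-1.799402e+02  2.400000e-02 -8.709370e+01] force=[ 0.8501 -0.0614 -1.4846] opening=0.0218 gripper_force=29.9563 joint_pos=[ 3.41214e+01  8.69330e+00 -4.11637e+01  1.63000e-02 -4.00795e+01
 -3.12275e+01]
[-0.06804099  0.13084951]
```

Emit:
send_rows --deltas '[[[0,-0.003,0],0],[[0,-0.006,0],0],[[0,-0.009,0],0],[[0,-0.012,0],0],[[0,-0.015,0],0]]'

```text
clock: 7.72
tool_pos: [0.4413, 0.06, 0.1263]
orientation: [180.0, 0.0, -87.1]
force: [-0.7, 0.6, -1.0]
opening: 0.0218
gripper_force: 30.0
```

Emit:
send_rows --deltas '[[[0,-0.003,0],0],[[0,-0.006,0],0],[[0,-0.009,0],0],[[0,-0.012,0],0],[[0,-0.014,0],0]]'

```text
clock: 8.13
tool_pos: [0.4526, 0.0606, 0.1262]
orientation: [180.0, -0.0, -87.1]
force: [-0.9, 0.1, -0.6]
opening: 0.0221
gripper_force: 30.0
```

```bash
python3 - <<'E'
from h import *
st(); print(wb(ctrl.get_obs()["tool_pos"]))
s=ctrl.snapshot("wrist"); im=s["color"][0:230,110:370,::-1]; cv2.imwrite("pics/w4.png",cv2.resize(im,None,fx=2.6,fy=2.6,interpolation=2))
E
```

```text
clock=8.1333 tool_pos=[0.4526 0.0606 0.1262] orientation=[ 1.799832e+02 -8.200000e-03 -8.710060e+01] force=[-0.9069  0.1096 -0.5627] opening=0.0221 gripper_force=29.9572 joint_pos=[ 3.24623e+01  1.07230e+01 -3.85302e+01 -1.90000e-03 -4.07654e+01
 -2.95616e+01]
[-0.04607365  0.13030614]
```

View pics/w4.png

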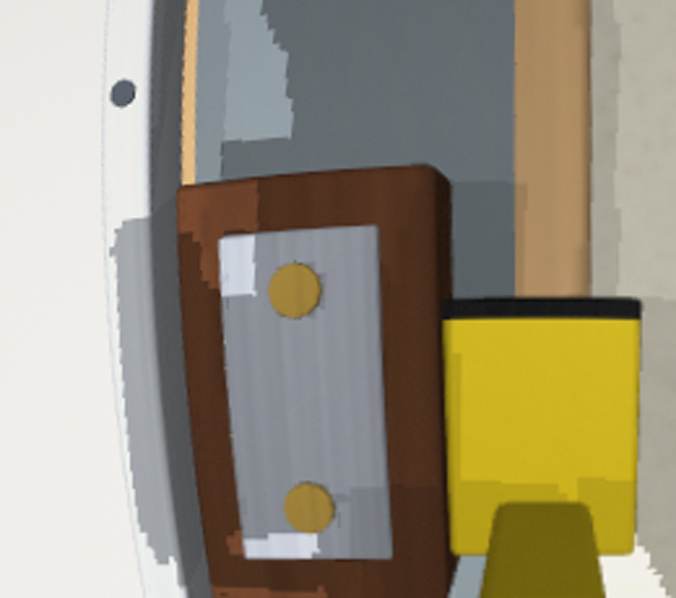

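The sled is being rotated flat by the shoe, with a small gap left at the fence. I keep pressing and watch the force.

Emit:
send_rows --deltas '[[[0,-0.002,0],0],[[0,-0.004,0],0],[[0,-0.006,0],0],[[0,-0.008,0],0],[[0,-0.009,0],0]]'

```text
clock: 8.6
tool_pos: [0.4599, 0.0611, 0.1263]
orientation: [-180.0, 0.0, -87.1]
force: [-0.5, -0.5, -1.4]
opening: 0.0216
gripper_force: 30.0
```

Emit:
send_rows --deltas '[[[0,-0.001,0],0],[[0,-0.002,0],0],[[0,-0.0025,0],0],[[0,-0.0025,0],0],[[0,-0.0025,0],0]]'

```text
clock: 9.02
tool_pos: [0.4617, 0.0611, 0.1263]
orientation: [-180.0, 0.0, -87.1]
force: [-0.2, -0.5, -1.9]
opening: 0.0218
gripper_force: 30.0
```

```bash
python3 - <<'E'
from h import *
print(wb(ctrl.get_obs()["tool_pos"]))
for i in range(3): ctrl.snapshot("top"); st()
E
```

```text
[-0.03694618  0.130373  ]
clock=9.0667 tool_pos=[0.4617 0.0611 0.1263] orientation=[-1.79986e+02  4.10000e-03 -8.70901e+01] force=[-0.2624  0.3963 -1.6562] opening=0.0216 gripper_force=29.9563 joint_pos=[ 3.18653e+01  1.14879e+01 -3.74552e+01  4.90000e-03 -4.10427e+01
 -2.89591e+01]
clock=9.1167 tool_pos=[0.4617 0.0612 0.1263] orientation=[-1.799858e+02  4.700000e-03 -8.708980e+01] force=[-0.8468 -0.2973 -1.1918] opening=0.0223 gripper_force=29.9566 joint_pos=[ 3.18660e+01  1.14876e+01 -3.74538e+01  4.20000e-03 -4.10439e+01
 -2.89589e+01]
clock=9.1667 tool_pos=[0.4617 0.0611 0.1263] orientation=[-1.799864e+02  4.400000e-03 -8.709100e+01] force=[-0.3016 -0.3549 -1.1585] opening=0.0223 gripper_force=29.9566 joint_pos=[ 3.18647e+01  1.14868e+01 -3.74544e+01  4.10000e-03 -4.10448e+01
 -2.89589e+01]
```

Emit:
send_rows --deltas '[[[0,-0.0005,0],0],[[0,-0.001,0],0],[[0,-0.001,0],0],[[0,-0.001,0],0],[[0,-0.001,0],0]]'

```text
clock: 9.58
tool_pos: [0.4624, 0.0612, 0.1263]
orientation: [180.0, 0.0, -87.1]
force: [0.0, 0.6, -0.9]
opening: 0.0221
gripper_force: 30.0
```

Emit:
send_rows --deltas '[[[0,-0.0005,0],0],[[0,-0.001,0],0],[[0,-0.001,0],0],[[0,-0.001,0],0],[[0,-0.001,0],0]]'

```text
clock: 10.0
tool_pos: [0.4633, 0.0612, 0.1263]
orientation: [-180.0, 0.0, -87.1]
force: [-1.3, -0.4, -1.1]
opening: 0.0219
gripper_force: 30.0
```

Emit:
send_rows --deltas '[[[0,-0.0005,0],0],[[0,-0.001,0],0],[[0,-0.001,0],0],[[0,-0.001,0],0],[[0,-0.001,0],0]]'

```text
clock: 10.42
tool_pos: [0.4641, 0.0612, 0.1263]
orientation: [-180.0, 0.0, -87.1]
force: [-0.0, 0.1, -1.9]
opening: 0.0218
gripper_force: 30.0
```

```bash
python3 - <<'E'
from h import *
st(); print(wb(ctrl.get_obs()["tool_pos"]))
s=ctrl.snapshot("wrist"); im=s["color"][0:230,110:370,::-1]; cv2.imwrite("pics/w5.png",cv2.resize(im,None,fx=2.6,fy=2.6,interpolation=2))
E
```

```text
clock=10.4167 tool_pos=[0.4641 0.0612 0.1263] orientation=[-1.799927e+02  9.000000e-04 -8.709290e+01] force=[-0.0041  0.1417 -1.8698] opening=0.0218 gripper_force=29.9566 joint_pos=[ 3.17069e+01  1.17007e+01 -3.71644e+01  4.10000e-03 -4.11281e+01
 -2.88029e+01]
[-0.03456928  0.13035517]
```

View pics/w5.png

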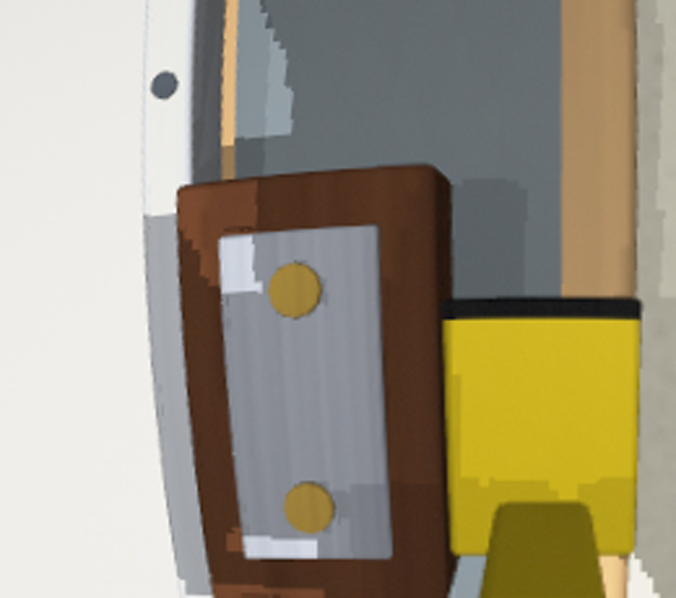

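Still no reaction from the fence; the sled is next to it. I press on in 0.8 mm steps until the force shows.

Emit:
send_rows --deltas '[[[0,-0.0005,0],0],[[0,-0.001,0],0],[[0,-0.001,0],0],[[0,-0.001,0],0],[[0,-0.001,0],0]]'

```text
clock: 10.88
tool_pos: [0.4644, 0.0612, 0.1261]
orientation: [180.0, -0.0, -87.1]
force: [-3.6, 1.3, -0.7]
opening: 0.022
gripper_force: 30.0
```

Emit:
send_rows --deltas '[[[0,-0.0005,0],0],[[0,-0.001,0],0],[[0,-0.001,0],0],[[0,-0.001,0],0],[[0,-0.001,0],0]]'

```text
clock: 11.3
tool_pos: [0.4647, 0.061, 0.1259]
orientation: [179.9, -0.0, -87.1]
force: [-5.9, 1.5, 1.1]
opening: 0.0216
gripper_force: 30.0
```

Fence contact at 6 N, so the sled is flat against the fence. I retract and measure the sled's y.

Emit:
send_rows --deltas '[[[0,0.006,0],0],[[0,0.015,0],0],[[0,0.025,0],0],[[0,0.03,0],0],[[0,0.03,0],0]]'

```text
clock: 11.72
tool_pos: [0.4407, 0.06, 0.1265]
orientation: [-180.0, 0.0, -87.1]
force: [-0.3, -0.6, -2.3]
opening: 0.0216
gripper_force: 30.0
```

```bash
python3 - <<'E'
from fit import *
st(); print(wb(ctrl.get_obs()["tool_pos"]))
s=ctrl.snapshot("wrist"); T=ctrl.snapshot("top"); S=ctrl.snapshot("scene")
for n,q in(("w",s),("t",T),("s",S)):
    for d in ctrl.cut_out(q,"sled")[:1]:
        m=d["pixels"].astype(np.uint8); ys,xs=np.nonzero(m)
        p=cv2.approxPolyDP(max(cv2.findContours(m,0,2)[0],key=cv2.contourArea),4,True).reshape(-1,2)
        print(n,d["conf"],p.tolist())
        print([wb(v).round(3).tolist() for v in (fray(s,p,.051) if n=="w" else unproj(q,p,.051))])
E
```

```text
clock=11.7167 tool_pos=[0.4407 0.06   0.1265] orientation=[-1.799843e+02  1.240000e-02 -8.706810e+01] force=[-0.2718 -0.6415 -2.3216] opening=0.0216 gripper_force=29.9563 joint_pos=[ 3.32920e+01  9.62980e+00 -3.99590e+01 -4.30000e-03 -4.03914e+01
 -3.03568e+01]
[-0.05801908  0.13024144]
w 0.94 [[236, 66], [145, 78], [149, 159], [158, 223], [165, 230], [242, 232], [252, 216], [247, 76]]
[[-0.012, 0.027], [0.045, 0.028], [0.046, 0.077], [0.047, 0.119], [0.042, 0.123], [-0.011, 0.123], [-0.018, 0.113], [-0.018, 0.033]]
s 0.69 [[346, 171], [339, 184], [355, 196], [357, 176]]
[[0.045, 0.109], [0.021, 0.15], [-0.028, 0.148], [0.017, 0.101]]
```

Emit:
send_rows --deltas '[[[-0.02,0.002,0],0],[[-0.05,0.002,0],0],[[-0.08,0.002,0],0],[[-0.11,0.002,0],0],[[-0.12,0.002,0],0]]'

```text
clock: 12.43
tool_pos: [0.4359, 0.1585, 0.1265]
orientation: [-179.9, 0.0, -87.0]
force: [0.5, -0.6, -1.1]
opening: 0.0223
gripper_force: 30.0
```

Emit:
send_rows --deltas '[[[0,-0.02,0],0],[[0,-0.04,0],0],[[0,-0.06,0],0],[[0,-0.08,0],0],[[0,-0.09,0],0]]'

```text
clock: 12.85
tool_pos: [0.5088, 0.1596, 0.1261]
orientation: [-180.0, -0.0, -87.1]
force: [0.3, 0.0, -1.2]
opening: 0.0216
gripper_force: 30.0
```

```bash
python3 - <<'E'
from fit import *
ctrl.snapshot("top");s=ctrl.snapshot("wrist");st(); print(wb(ctrl.get_obs()["tool_pos"]))
to(bw(.0147,.206,.126),BY-90)
d=ctrl.cut_out(s,"sled")[:1]
for d in d:
        m=d["pixels"].astype(np.uint8)
        p=cv2.approxPolyDP(max(cv2.findContours(m,0,2)[0],key=cv2.contourArea),4,True).reshape(-1,2)
        print(d["conf"],p.tolist()); print([wb(v).round(3).tolist() for v in fray(s,p,.051)])
E
```

```text
clock=12.95 tool_pos=[0.508  0.1594 0.1258] orientation=[ 1.799846e+02 -1.710000e-02 -8.715610e+01] force=[-1.2172 -0.6292 -1.6619] opening=0.0221 gripper_force=29.9563 joint_pos=[ 3.85370e+01  1.70999e+01 -2.92703e+01  7.10000e-03 -4.36523e+01
 -3.56982e+01]
[0.01423151 0.22615723]
shares [ 0.0252 -0.0006 -0.0002] turn -0.0005 dist mm 20.16347033664776
0.67 [[261, 0], [260, 64], [267, 73], [359, 73], [368, 68], [369, 0]]
[[0.048, 0.086], [0.048, 0.123], [0.044, 0.128], [-0.005, 0.128], [-0.009, 0.125], [-0.01, 0.086]]
```

Emit:
send_rows --deltas '[[[0.008,0,0],0],[[0.016,0,0],0],[[0.022,0,0],0],[[0.024,0,0],0],[[0.026,0,0],0]]'

```text
clock: 13.42
tool_pos: [0.5079, 0.1382, 0.1265]
orientation: [-180.0, 0.0, -87.1]
force: [0.1, -0.0, -0.7]
opening: 0.0216
gripper_force: 30.0
```

Emit:
send_rows --deltas '[[[0.002,0,0],0],[[0.004,0,0],0],[[0.006,0,0],0],[[0.008,-0.0002,0],0],[[0.01,-0.0004,0],0]]'

```text
clock: 13.83
tool_pos: [0.5089, 0.1309, 0.1263]
orientation: [-180.0, 0.0, -87.1]
force: [-0.5, 0.1, -1.7]
opening: 0.022
gripper_force: 30.0
```

Emit:
send_rows --deltas '[[[0.003,-0.0002,0],0],[[0.006,-0.0004,0],0],[[0.009,-0.0004,0],0],[[0.012,-0.0005,0],0],[[0.015,-0.0005,0],0]]'

```text
clock: 14.25
tool_pos: [0.5099, 0.1186, 0.1263]
orientation: [180.0, -0.0, -87.1]
force: [0.2, 1.7, -1.8]
opening: 0.022
gripper_force: 30.0
```

```bash
cat > chk.py <<'E'
from fit import *
st(); print(wb(ctrl.get_obs()["tool_pos"]),ctrl.get_obs()["moment"])
s=ctrl.snapshot("wrist")
for d in ctrl.cut_out(s,"sled")[:1]:
        m=d["pixels"].astype(np.uint8)
        p=cv2.approxPolyDP(max(cv2.findContours(m,0,2)[0],key=cv2.contourArea),3,True).reshape(-1,2)
        print(d["conf"],p.tolist()); print([wb(v).round(4).tolist() for v in fray(s,p,.051)])
E
python3 chk.py
```

```text
clock=14.25 tool_pos=[0.5099 0.1186 0.1263] orientation=[ 1.799981e+02 -9.000000e-04 -8.709680e+01] force=[ 0.1926  1.6819 -1.7706] opening=0.022 gripper_force=29.9568 joint_pos=[ 3.45829e+01  1.63331e+01 -3.03703e+01 -3.00000e-04 -4.32986e+01
 -3.16795e+01]
[0.01405323 0.18529219] [ 0.45871876  0.24488619 -0.09487405]
0.58 [[258, 0], [259, 114], [363, 115], [367, 101], [366, 0]]
[[0.0478, 0.0445], [0.0473, 0.1089], [-0.0087, 0.1097], [-0.0108, 0.102], [-0.0102, 0.045]]
```

Emit:
send_rows --deltas '[[[0.003,-0.0001,0],0],[[0.006,-0.0002,0],0],[[0.009,-0.0002,0],0],[[0.012,-0.0003,0],0],[[0.015,-0.0003,0],0]]'

```text
clock: 14.77
tool_pos: [0.5108, 0.1067, 0.1263]
orientation: [-180.0, 0.0, -87.1]
force: [-1.1, 0.3, -1.9]
opening: 0.0221
gripper_force: 30.0
```

Emit:
send_rows --deltas '[[[0.003,-0.0001,0],0],[[0.006,-0.0002,0],0],[[0.009,-0.0002,0],0],[[0.012,-0.0003,0],0],[[0.015,-0.0003,0],0]]'

```text
clock: 15.18
tool_pos: [0.5115, 0.0946, 0.1263]
orientation: [180.0, -0.0, -87.1]
force: [-1.3, 0.9, -2.0]
opening: 0.022
gripper_force: 30.0
```

Emit:
send_rows --deltas '[[[0.003,-0.0001,0],0],[[0.006,-0.0002,0],0],[[0.009,-0.0002,0],0],[[0.012,-0.0003,0],0],[[0.015,-0.0003,0],0]]'

```text
clock: 15.6
tool_pos: [0.5125, 0.0827, 0.1263]
orientation: [180.0, -0.0, -87.1]
force: [-0.3, 1.0, -1.5]
opening: 0.0219
gripper_force: 30.0
```

```bash
python3 chk.py
```

```text
clock=15.6 tool_pos=[0.5125 0.0827 0.1263] orientation=[ 1.799986e+02 -2.100000e-03 -8.709230e+01] force=[-0.2866  1.0131 -1.4516] opening=0.0219 gripper_force=29.957 joint_pos=[ 3.08490e+01  1.59723e+01 -3.09218e+01  1.80000e-03 -4.31082e+01
 -2.79426e+01]
[0.01479697 0.14930513] [ 0.47981413  0.38573551 -0.01462106]
0.95 [[260, 0], [261, 114], [364, 114], [367, 0]]
[[0.0475, 0.0086], [0.0469, 0.073], [-0.0085, 0.0731], [-0.01, 0.009]]
```

Emit:
send_rows --deltas '[[[0.003,-0.0001,0],0],[[0.006,-0.0002,0],0],[[0.009,-0.0002,0],0],[[0.012,-0.0003,0],0],[[0.015,-0.0003,0],0]]'

```text
clock: 16.12
tool_pos: [0.5133, 0.0707, 0.1263]
orientation: [-180.0, 0.0, -87.1]
force: [0.1, 0.8, -1.4]
opening: 0.0217
gripper_force: 30.0
```

Emit:
send_rows --deltas '[[[0.003,-0.0001,0],0],[[0.006,-0.0002,0],0],[[0.009,-0.0002,0],0],[[0.012,-0.0003,0],0],[[0.015,-0.0003,0],0]]'

```text
clock: 16.53
tool_pos: [0.5141, 0.0587, 0.1262]
orientation: [180.0, -0.0, -87.1]
force: [-0.5, 1.3, -1.3]
opening: 0.022
gripper_force: 30.0
```

Emit:
send_rows --deltas '[[[0.003,-0.0001,0],0],[[0.006,-0.0002,0],0],[[0.009,-0.0002,0],0],[[0.012,-0.0003,0],0],[[0.015,-0.0003,0],0]]'

```text
clock: 16.95
tool_pos: [0.515, 0.0467, 0.1263]
orientation: [180.0, -0.0, -87.1]
force: [-0.4, 0.8, -1.6]
opening: 0.0219
gripper_force: 30.0
```

Emit:
send_rows --deltas '[[[0.003,-0.0001,0],0],[[0.006,-0.0002,0],0],[[0.009,-0.0002,0],0],[[0.012,-0.0003,0],0],[[0.015,-0.0003,0],0]]'

```text
clock: 17.37
tool_pos: [0.5158, 0.0348, 0.1263]
orientation: [180.0, 0.0, -87.1]
force: [-0.8, 1.0, -1.2]
opening: 0.0218
gripper_force: 30.0
```

Emit:
send_rows --deltas '[[[0.003,-0.0001,0],0],[[0.006,-0.0002,0],0],[[0.009,-0.0002,0],0],[[0.012,-0.0003,0],0],[[0.015,-0.0003,0],0]]'

```text
clock: 17.78
tool_pos: [0.5167, 0.0228, 0.1263]
orientation: [180.0, -0.0, -87.1]
force: [-0.2, 1.6, -2.1]
opening: 0.0217
gripper_force: 30.0
```

```bash
python3 chk.py
```

```text
clock=17.7833 tool_pos=[0.5167 0.0228 0.1263] orientation=[ 1.799999e+02 -7.000000e-04 -8.709590e+01] force=[-0.227  1.567 -2.123] opening=0.0217 gripper_force=29.9573 joint_pos=[ 2.42965e+01  1.58159e+01 -3.11552e+01  9.00000e-04 -4.30293e+01
 -2.13931e+01]
[0.0160113  0.08931907] [ 0.44058116  0.3451961  -0.04489024]
0.81 [[262, 0], [262, 114], [365, 116], [369, 103], [369, 0]]
[[0.0476, -0.0513], [0.0476, 0.013], [-0.0079, 0.0142], [-0.0099, 0.0071], [-0.0099, -0.0511]]
```

Emit:
send_rows --deltas '[[[0.003,-0.0001,0],0],[[0.006,-0.0002,0],0],[[0.009,-0.0002,0],0],[[0.012,-0.0003,0],0],[[0.015,-0.0003,0],0]]'

```text
clock: 18.3
tool_pos: [0.5176, 0.0109, 0.1263]
orientation: [-180.0, 0.0, -87.1]
force: [-0.0, 1.6, -1.5]
opening: 0.022
gripper_force: 30.0
```

Emit:
send_rows --deltas '[[[0.003,-0.0001,0],0],[[0.006,-0.0002,0],0],[[0.009,-0.0002,0],0],[[0.012,-0.0003,0],0],[[0.015,-0.0003,0],0]]'

```text
clock: 18.72
tool_pos: [0.5183, -0.0011, 0.1263]
orientation: [180.0, -0.0, -87.1]
force: [-1.2, 0.1, -1.1]
opening: 0.022
gripper_force: 30.0
```

Emit:
send_rows --deltas '[[[0.003,-0.0001,0],0],[[0.006,-0.0002,0],0],[[0.009,-0.0002,0],0],[[0.012,-0.0003,0],0],[[0.015,-0.0003,0],0]]'

```text
clock: 19.13
tool_pos: [0.5192, -0.0131, 0.1263]
orientation: [180.0, -0.0, -87.1]
force: [-1.4, 1.3, -1.8]
opening: 0.022
gripper_force: 30.0
```

Emit:
send_rows --deltas '[[[0.003,-0.0001,0],0],[[0.006,-0.0001,0],0],[[0.009,-0.0001,0],0],[[0.012,-0.0002,0],0],[[0.014,-0.0002,0],0]]'

```text
clock: 19.55
tool_pos: [0.52, -0.0243, 0.1263]
orientation: [180.0, -0.0, -87.1]
force: [-0.4, 0.6, -1.4]
opening: 0.0218
gripper_force: 30.0
```

Emit:
send_rows --deltas '[[[0.002,0,0],0],[[0.004,0,0],0],[[0.006,0,0],0],[[0.008,-0.0001,0],0],[[0.01,-0.0001,0],0]]'

```text
clock: 19.97
tool_pos: [0.5204, -0.0322, 0.1263]
orientation: [180.0, 0.0, -87.1]
force: [-0.7, 0.7, -1.5]
opening: 0.022
gripper_force: 30.0
```

Emit:
send_rows --deltas '[[[0.001,0,0],0],[[0.002,0,0],0],[[0.003,0,0],0],[[0.004,0,0],0],[[0.005,0,0],0]]'

```text
clock: 20.38
tool_pos: [0.5206, -0.0361, 0.1263]
orientation: [-180.0, 0.0, -87.1]
force: [-0.1, 0.9, -1.5]
opening: 0.0222
gripper_force: 30.0
```

```bash
python3 chk.py
```

```text
clock=20.3833 tool_pos=[ 0.5206 -0.0361  0.1263] orientation=[-1.799995e+02  4.000000e-04 -8.709230e+01] force=[-0.1479  0.9425 -1.4695] opening=0.0222 gripper_force=29.957 joint_pos=[ 1.76007e+01  1.61977e+01 -3.05728e+01 -4.00000e-04 -4.32289e+01
 -1.46927e+01]
[0.01697628 0.03032417] [ 0.49141274  0.3620087  -0.06767784]
0.32 [[283, 116], [279, 161], [284, 210], [296, 216], [292, 233], [295, 277], [341, 279], [341, 215], [354, 209], [356, 118]]
[[0.0372, -0.0446], [0.0399, -0.0198], [0.038, 0.0088], [0.0311, 0.0125], [0.0337, 0.0234], [0.0329, 0.0542], [0.0037, 0.0557], [0.005, 0.0119], [-0.0024, 0.0082], [-0.002, -0.0436]]
```

Emit:
send_rows --deltas '[[[0.001,0,0],0],[[0.002,0,0],0],[[0.003,0,0],0],[[0.004,0,0],0],[[0.005,0,0],0]]'

```text
clock: 20.9
tool_pos: [0.5209, -0.0401, 0.1263]
orientation: [-180.0, 0.0, -87.1]
force: [-0.5, 1.5, -1.8]
opening: 0.022
gripper_force: 30.0
```

Emit:
send_rows --deltas '[[[0.0005,0,0],0],[[0.001,0,0],0],[[0.0015,0,0],0],[[0.002,0,0],0],[[0.0025,0,0],0]]'

```text
clock: 21.32
tool_pos: [0.5209, -0.042, 0.1263]
orientation: [180.0, 0.0, -87.1]
force: [-0.9, 0.8, -0.8]
opening: 0.0216
gripper_force: 30.0
```

Emit:
send_rows --deltas '[[[0.0005,0,0],0],[[0.001,0,0],0],[[0.0015,0,0],0],[[0.0015,0,0],0],[[0.0015,0,0],0]]'

```text
clock: 21.73
tool_pos: [0.5211, -0.0426, 0.1264]
orientation: [-180.0, 0.0, -87.1]
force: [-1.9, 6.2, 0.9]
opening: 0.0218
gripper_force: 30.0
```

Emit:
send_rows --deltas '[[[0.0005,0,0],0],[[0.001,0,0],0],[[0.0015,0,0],0],[[0.0015,0,0],0],[[0.0015,0,0],0]]'

```text
clock: 22.15
tool_pos: [0.5212, -0.0429, 0.1265]
orientation: [-179.9, 0.1, -87.1]
force: [-4.2, 12.1, 3.9]
opening: 0.0219
gripper_force: 30.0
```

Sled home, at the stop with 12 N. I back the stick off straight.

Emit:
send_rows --deltas '[[[-0.001,0,0],0],[[-0.002,0,0],0],[[-0.004,0,0],0],[[-0.01,0,0],0],[[-0.02,0,0],0]]'

```text
clock: 22.57
tool_pos: [0.5201, -0.0286, 0.1262]
orientation: [180.0, -0.0, -87.1]
force: [0.7, 0.2, -1.8]
opening: 0.022
gripper_force: 30.0
```

Emit:
send_rows --deltas '[[[-0.03,0,-0.01],0],[[-0.06,0,-0.03],0],[[-0.09,0,-0.05],0],[[-0.11,0,-0.055],0],[[-0.12,0,-0.06],0]]'

```text
clock: 22.98
tool_pos: [0.5157, 0.0697, 0.1753]
orientation: [-179.9, 0.0, -87.0]
force: [-1.0, 0.8, -1.2]
opening: 0.022
gripper_force: 30.0
```

```bash
python3 - <<'E'
from fit import *
T=ctrl.snapshot("top"); S=ctrl.snapshot("scene"); s=ctrl.snapshot("wrist"); st()
to((.4408,.3133,.175),-87.1)
a=T["color"][140:225,310:490,::-1]; b=S["color"][100:240,300:480,::-1]; c=s["color"][0:200,200:440,::-1]
r=lambda i,k:cv2.resize(i,None,fx=k,fy=k,interpolation=2)
o=np.zeros((590,800,3),np.uint8); a=r(a,4.4);o[:a.shape[0],:a.shape[1]]=a[:590,:800]; y=a.shape[0]
b=r(b,1.5); o[y:y+210,:270]=b; c=r(c,1.05); o[y:y+c.shape[0],300:300+c.shape[1]]=c[:590-y]
cv2.imwrite("pics/end.png",o)
E
```

```text
clock=23.1333 tool_pos=[0.5152 0.068  0.1743] orientation=[-1.799973e+02  4.000000e-04 -8.701970e+01] force=[ 0.3624 -0.8231 -1.5083] opening=0.0218 gripper_force=29.9661 joint_pos=[ 2.91781e+01  1.24028e+01 -2.78633e+01  1.10000e-03 -4.97313e+01
 -2.61985e+01]
shares [-0.311   0.0769 -0.0009] turn 0.0009 dist mm 256.3375963095323
```

View pics/end.png

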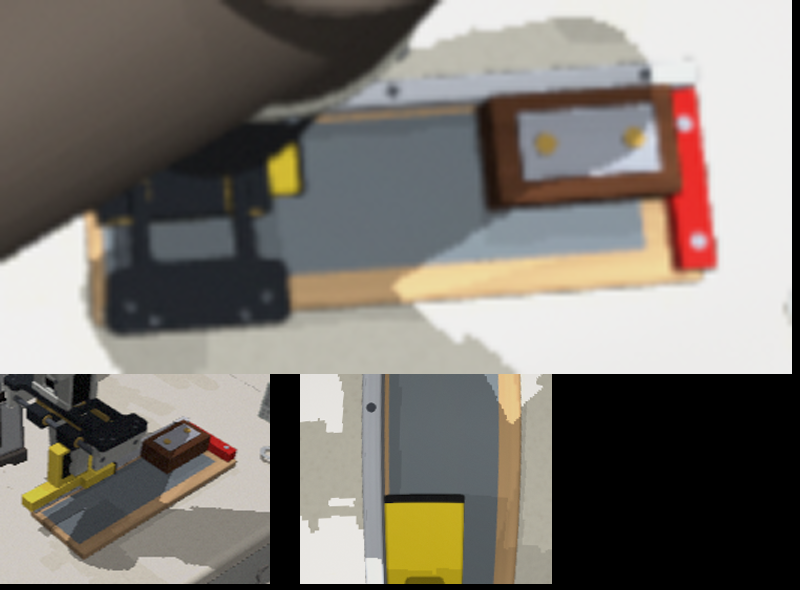

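The composite shows the sled at the right end, tight against the fence and the red stop, and the stick clear of it. Now I set the stick down.

Emit:
send_rows --deltas '[[[-0.05,0.012,0],0],[[-0.1,0.024,0],0],[[-0.15,0.036,0],0],[[-0.2,0.048,0],0],[[-0.25,0.06,0],0]]'

```text
clock: 23.55
tool_pos: [0.4565, 0.2652, 0.1737]
orientation: [179.9, -0.1, -87.2]
force: [0.4, 0.6, -1.6]
opening: 0.0218
gripper_force: 30.0
```

Emit:
send_rows --deltas '[[[-0.04,0.01,0],0],[[-0.061,0.017,0],0],[[-0.061,0.017,0.02],0],[[-0.061,0.017,0.04],0],[[-0.061,0.017,0.055],0]]'

```text
clock: 23.97
tool_pos: [0.4407, 0.3119, 0.1284]
orientation: [179.9, -0.1, -87.1]
force: [0.4, -0.3, -0.9]
opening: 0.0223
gripper_force: 30.0
```

Emit:
send_rows --deltas '[[[0,0,0.008],0],[[0,0,0.014],0],[[0,0,0.02],0],[[0,0,0.023],0],[[0,0,0.025],0]]'

```text
clock: 24.38
tool_pos: [0.4415, 0.3126, 0.1102]
orientation: [-180.0, 0.0, -87.1]
force: [0.7, 0.7, -0.7]
opening: 0.022
gripper_force: 30.0
```

```bash
python3 - <<'E'
from h import *
st(); to((.4408,.3133,.1031),-87.1)
E
```

```text
clock=24.3833 tool_pos=[0.4415 0.3126 0.1102] orientation=[-1.799937e+02  3.900000e-03 -8.711820e+01] force=[ 0.6853  0.6957 -0.7261] opening=0.022 gripper_force=29.966 joint_pos=[ 5.60719e+01  1.90118e+01 -2.90587e+01  4.10000e-03 -4.19226e+01
 -5.31931e+01]
shares [-0.0009  0.0008  0.0089] turn -0.0002 dist mm 7.211195665532847
```

Emit:
send_rows --deltas '[[[0,0,0.003],0],[[0,0,0.006],0],[[0,0,0.008],0],[[0,0,0.0085],0],[[0,0,0.0085],0]]'

```text
clock: 24.8
tool_pos: [0.4412, 0.3128, 0.1035]
orientation: [180.0, -0.0, -87.1]
force: [0.3, -0.0, -2.6]
opening: 0.022
gripper_force: 30.0
```

Emit:
send_rows --deltas '[[[0,0,0.0003],0],[[0,0,0.0006],0],[[0,0,0.0006],0],[[0,0,0.0006],0],[[0,0,0.0006],0]]'

```text
clock: 25.22
tool_pos: [0.4413, 0.3129, 0.1031]
orientation: [-180.0, 0.0, -87.1]
force: [-0.4, 0.4, -0.7]
opening: 0.0215
gripper_force: 30.0
```

Emit:
send_rows --deltas '[[[0,0,0.0003],0],[[0,0,0.0003],0],[[0,0,0.0003],0],[[0,0,0.0003],0],[[0,0,0.0003],0]]' --gripper 1

```text
clock: 25.63
tool_pos: [0.4413, 0.3128, 0.1028]
orientation: [-180.0, 0.0, -87.1]
force: [-0.6, -0.4, 0.5]
opening: 0.0496
gripper_force: 0.0
```

Emit:
send_rows --deltas '[[[0,0,0],0],[[0,0,0],0],[[0,0,0],0],[[0,0,0],0],[[0,0,0],0]]'

```text
clock: 26.05
tool_pos: [0.4412, 0.3128, 0.1028]
orientation: [180.0, -0.0, -87.1]
force: [-0.1, -1.2, -0.9]
opening: 0.0831
gripper_force: 0.0
```

Emit:
send_rows --deltas '[[[0,0,0],0],[[0,0,0],0],[[0,0,0],0],[[0,0,0],0],[[0,0,0],0]]'

```text
clock: 26.47
tool_pos: [0.4412, 0.3128, 0.1028]
orientation: [180.0, -0.0, -87.1]
force: [-0.1, 1.2, -0.9]
opening: 0.0877
gripper_force: 0.0
```

Emit:
send_rows --deltas '[[[0,0,-0.02],0],[[0,0,-0.05],0],[[0,0,-0.09],0],[[0,0,-0.13],0],[[0,0,-0.15],0]]'

```text
clock: 26.88
tool_pos: [0.4422, 0.3136, 0.2267]
orientation: [-179.8, 0.2, -87.1]
force: [0.0, 0.7, 0.7]
opening: 0.0874
gripper_force: 0.0
```

Emit:
send_rows --deltas '[[[0,0,0],0],[[0,0,0],0],[[0,0,0],0],[[0,0,0],0],[[0,0,0],0]]'

```text
clock: 27.3
tool_pos: [0.4409, 0.3124, 0.2216]
orientation: [179.9, -0.1, -87.1]
force: [-0.0, 0.2, 0.8]
opening: 0.0879
gripper_force: 0.0
```

```bash
python3 - <<'E'
from h import *
st()
w=ctrl.snapshot("wrist"); T=ctrl.snapshot("top")
for n,s in(("w",w),("t",T)):
  for t in("sled","stick_grip"):
    for d in ctrl.cut_out(s,t)[:1]:
        b=cv2.boxPoints(cv2.minAreaRect(np.argwhere(d["pixels"])[:,::-1].astype(np.float32)))
        z=.051 if t=="sled" else .018
        print(n,t,d["conf"],b.round().tolist(),[ (wb(v) if t=="sled" else v).round(3).tolist() for v in (fray(s,b,z) if n=="w" else unproj(s,b,z))])
E
```

```text
clock=27.3 tool_pos=[0.4409 0.3124 0.2216] orientation=[ 1.799205e+02 -9.250000e-02 -8.710100e+01] force=[-0.0078  0.2363  0.8276] opening=0.0879 gripper_force=0.0 joint_pos=[ 5.61021e+01  1.13546e+01 -2.19496e+01 -9.90000e-03 -5.68175e+01
 -5.31978e+01]
w stick_grip 0.89 [[294.0, 110.0], [341.0, 110.0], [341.0, 253.0], [294.0, 253.0]] [[0.469, 0.239, 0.018], [0.424, 0.236, 0.018], [0.414, 0.385, 0.018], [0.464, 0.388, 0.018]]
t sled 0.93 [[417.0, 161.0], [463.0, 157.0], [465.0, 185.0], [419.0, 188.0]] [[0.046, -0.041], [0.047, -0.151], [-0.018, -0.148], [-0.019, -0.039]]
t stick_grip 0.69 [[220.0, 207.0], [272.0, 203.0], [274.0, 222.0], [221.0, 226.0]] [[0.458, 0.36, 0.018], [0.465, 0.237, 0.018], [0.42, 0.234, 0.018], [0.414, 0.357, 0.018]]
```

The stick stands grip up on the worktop, off the board, and the sled is home, so I hand in.

```bash
python3 -c "
from plant import ctrl
print(ctrl.close_job())"
```

```text
the job is handed in; nothing more can be done
None
```

The sled got its one pass: pressed flat to the fence, fed along it to the red stop and left there, with the push stick set back down grip up on the worktop; handed in at about 27 s of the 54 s allowed, verdict not shown.

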